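# File a coin tube in its matching well

### The job

Take the filled coin tube that stands beside the desk bell and put it into the well of the coin rack that matches its diameter, standing fully home on the well's floor. The rack's insert may sit a centimetre or so to either side, so feel for the well with a light touch and never press the tube hard against the rack (stay below 35 N). Leave the bell and the other two tubes standing where they are.

Things in the scene. Friction and masses are not known exactly. Their poses are not given: they have to be found in the camera images.
- tube_20: filled, sealed coin tube: a rigid upright cylinder 20 mm in diameter, 95 mm tall, 0.1 to 0.2 kg, a stack of copper-coloured coins between a grey foot (edge bevelled 1 mm in, 2 mm up) and a grey cap. Origin: centre of its underside, z up its axis. Any of the three tubes may be the one beside the bell: it stands 80 to 110 mm from the bell's centre, the other two over 150 mm
- tube_23: filled, sealed coin tube: a rigid upright cylinder 23 mm in diameter, 95 mm tall, 0.1 to 0.2 kg, a stack of brass-yellow coins between a grey foot (edge bevelled 1 mm in, 2 mm up) and a grey cap. Origin: centre of its underside, z up its axis. Any of the three tubes may be the one beside the bell: it stands 80 to 110 mm from the bell's centre, the other two over 150 mm
- tube_26: filled, sealed coin tube: a rigid upright cylinder 26 mm in diameter, 95 mm tall, 0.1 to 0.2 kg, a stack of silver-grey steel coins between a grey foot (edge bevelled 1 mm in, 2 mm up) and a grey cap. Origin: centre of its underside, z up its axis. Any of the three tubes may be the one beside the bell: it stands 80 to 110 mm from the bell's centre, the other two over 150 mm
- coin_rack: coin rack, fixed to the counter: a low black case, 64 x 232 mm in plan, holding a light wooden insert 55 x 194 mm, flat on top, with a graded row of five round wells. Origin: centre of the case's underside; x across the row, y along it towards the wider wells, z up. The insert is stiff in the case (some 40 N to shift) but stands anywhere up to 14 mm to either side of central along y
- row_middle (a point): point of the case midway along it, level with the insert's top (44 mm above the counter); axes as the rack's. With the insert central the wells for 17, 20, 23, 26, 29 mm tubes lie at y = -76, -38, 0, 38, 76 mm from here, x = 0; the insert's offset (not reported: see it or feel for it) shifts all alike. Wells are 1.5 mm wider than their tubes and 36 mm deep, floor flat
- desk_bell: desk bell, loose, a chrome dome on a black base, 83 mm in diameter and 60 mm tall. Origin: centre of its underside. The till, 0.11 m high with a taller screen on it, stands to the right (y below -0.15 m, x beyond 0.47 m): come round it from the front

How it is judged:
On the way:
1. a coin tube is lifted clear of the counter (height (world z) of any of tube_20, tube_23, tube_26 above 0.03 m), for 0.2 s.
At the end, for the whole second after the job is handed in: The tube from beside the bell (none is now within 120 mm of it) rests in its own well: underside within 4 mm of the floor, within 0.08 rad of upright, 4 mm across and 17 mm along the row of the well's central place. Other tubes stand upright within 25 mm of their starts, bell within 30 mm (((z of tube_20 in the frame of coin_rack below 0.012 m and x of tube_20 in the frame of coin_rack between -0.004 and 0.004 m and y of tube_20 in the frame of coin_rack between -0.055 and -0.021 m and angle between tube_20's own z axis and vertical below 0.08 rad and linear speed of tube_20 below 0.02 m/s and distance of each of tube_23, tube_26 from where it was at the start of the episode below 0.025 m and angle between each of tube_23, tube_26's own z axis and vertical below 0.1 rad) or (z of tube_23 in the frame of coin_rack below 0.012 m and x of tube_23 in the frame of coin_rack between -0.004 and 0.004 m and y of tube_23 in the frame of coin_rack between -0.017 and 0.017 m and angle between tube_23's own z axis and vertical below 0.08 rad and linear speed of tube_23 below 0.02 m/s and distance of each of tube_20, tube_26 from where it was at the start of the episode below 0.025 m and angle between each of tube_20, tube_26's own z axis and vertical below 0.1 rad) or (z of tube_26 in the frame of coin_rack below 0.012 m and x of tube_26 in the frame of coin_rack between -0.004 and 0.004 m and y of tube_26 in the frame of coin_rack between 0.021 and 0.055 m and angle between tube_26's own z axis and vertical below 0.08 rad and linear speed of tube_26 below 0.02 m/s and distance of each of tube_20, tube_23 from where it was at the start of the episode below 0.025 m and angle between each of tube_20, tube_23's own z axis and vertical below 0.1 rad)) and horizontal distance between each of tube_20, tube_23, tube_26 and desk_bell above 0.12 m and distance of desk_bell from where it was at the start of the episode below 0.03 m); the robot touches nothing.
It fails at once if the 20 mm tube is pressed on the rack with more than 35 N (contact force between tube_20 and coin_rack above 35 N).
It fails at once if the 23 mm tube is pressed on the rack with more than 35 N (contact force between tube_23 and coin_rack above 35 N).
It fails at once if the 26 mm tube is pressed on the rack with more than 35 N (contact force between tube_26 and coin_rack above 35 N).
It fails at once if the desk bell is shifted more than 30 mm (distance of desk_bell from where it was at the start of the episode above 0.03 m).
It also fails if it takes over 64 s, if anything falls off the work surface, if the arm or the gripper's body presses on something with over 40 N, if the wrist force passes 120 N, or if a joint passes its speed limit or range.

### The arm

A 7-joint arm with a two-finger parallel gripper is mounted at the origin on a cart in front of the work surface, level with it; the furniture and walls round the work are solid. World frame = base frame: x ahead of the robot, y to its left, z up, the work surface at z = 0. Lengths are in m, angles in rad, forces in N, time in s.
With the tool pointing down it reaches from about 0.35 to 0.9 m from the base axis. Payload 19.9 kg.
Tool frame: the origin (TCP) lies between the finger pads; the fingertips stand 19 mm ahead of it and the grasp point (between the pads) is the TCP; z points along the fingers, y is the line along which they close (so a half turn about z gives the same grasp; the last joint's range is limited). The gripper opens to 94 mm and grips with 3 to 60 N. Pads are 16 mm wide; open, the fingers measure 119 mm over their backs; the gripper's body (75 mm by 177 mm) begins 78 mm behind the grasp point.
Start: joints at [1.169, 0.417, -0.01, 1.614, 0.005, 1.111, -0.053], TCP at [0.22, -0.585, 0.224] pointing down, gripper open.
Joint ranges: [-2.81, 2.81], [-0.39, 2.02], [-1.27, 1.25], [0.06, 2.57], [-1.19, 4.33], [0.19, 2], [-2.82, 2.82]. Speed limits (rad/s): [1.89, 1.89, 2.39, 2.39, 3.01, 3.01, 3.01].

### API

Orientations are given as a 3x3 rotation matrix whose columns are the frame's x, y, z axes.
In Python, from rig import robot gives the robot as it stands. Calls block until the motion is done:
- robot.move_ptp(position, orientation): joint-space move of the TCP to a pose.
- robot.move_linear(position, velocity=0.15, frame=None, threshold=None): straight line of the TCP; frame=None keeps the orientation; velocity is the mean speed in m/s. With threshold (N) it stops when the force on the tool has changed by that much, and returns True; else False.
- robot.goto_joints(angles): joint-space move.
- robot.gripper_to(opening): finger opening in m; the grip force is fixed at half the most; returns when the fingers have stopped.
- robot.pause(seconds).
- robot.ik(position, orientation): joint angles nearest the present ones, or None.
- robot.get_state(): the state.
- robot.grab_frame(name): name is "scene" or "top" or "wrist"; returns the picture (480x640x3 uint8, red, green, blue); there is no depth.
- robot.camera_info(name): a dict with "fx", "fy", "cx", "cy" (pixels), "rvec" (rotation vector, rad) and "tvec" (3), from world to camera coordinates, as OpenCV has them. Camera axes: x right, y down, z forward; pixel columns grow to the right and rows downward; lengths in m; the calibration is good to about 2 mm. A picture is of the moment at which its call begins: read the wrist's pose just before it. camera_info takes no time and is no camera call; for the wrist camera it gives the pose at the moment of the call.
A pose or a line that the arm cannot do raises robot.PlanningError and nothing moves.
- robot.sign_off(): hands the job in; it is judged then, once.
The state is a dict: "time": time; "qpos": joint angles; "joint_vel": joint speeds; "effort": joint torques, N m; "ee_pos": TCP position; "tool_rot": TCP orientation; "force": force on the tool from outside, world axes, zero at the start; "moment": the same for the moment, N m; "opening": finger opening in m; "grasp_force": force on a finger pad.
Only numpy, scipy, OpenCV 4.12 (cv2) and the standard library are available. Lean on these libraries where they do the work, as an engineer would, in place of code of your own. Each camera call takes 0.05 s, during which the arm holds its last target. There are 200 camera calls.

## Working session

There is one attempt and no reset: what is moved stays moved. The work goes in short steps, each a Python script; the robot and the scene stay as the last script left them, time stands still between calls to the robot, and variables do not carry over. Pictures are saved under pics/ and viewed, at most 10 in all, crops included, and the job is handed in when it is done.

```bash
mkdir -p pics; ls; python3 - <<'E'
from rig import robot
import cv2
for n in("scene","top"):
    cv2.imwrite(f"pics/{n}0.png",robot.grab_frame(n)[:,:,::-1]); print(n,robot.camera_info(n))
E
```

```text
pics
scene {'fx': 471.49820921836863, 'fy': 471.49820921836863, 'cx': 317.034995509534, 'cy': 239.69385121958916, 'rvec': array([ 1.99099237, -1.59990524,  0.55781591]), 'tvec': array([0.02870166, 0.46726992, 0.54480287])}
top {'fx': 458.5278874212308, 'fy': 458.5278874212308, 'cx': 312.7108507519672, 'cy': 235.3749219794984, 'rvec': array([ 2.1358873 , -2.04103721,  0.24218784]), 'tvec': array([0.14717123, 0.56439605, 0.78095919])}
```

View pics/scene0.png

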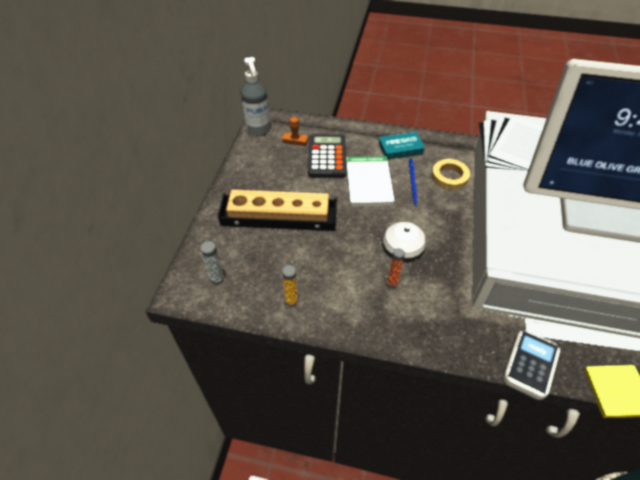

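View pics/top0.png

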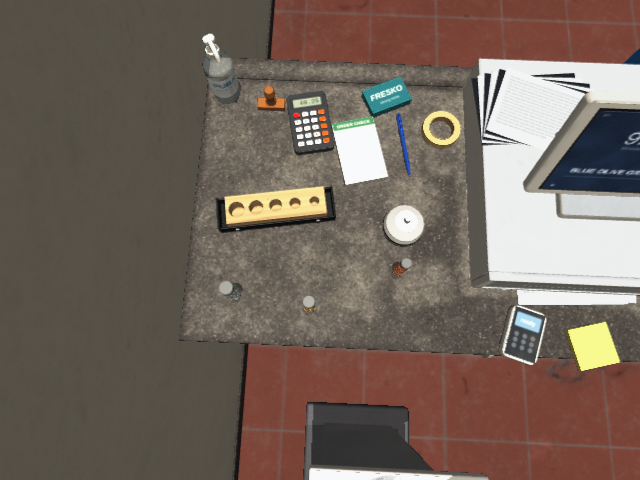

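The copper tube (`tube_20`) is the one beside the bell: cap at about (405,264) in top and (399,253) in scene. The bell is at (404,224) in top. The rack's wells run from wide on the left to narrow on the right, with the 20 mm well at about (295,203) in top.

```bash
cat > h.py <<'E'
import cv2, numpy as np
def ray(ci,px,z):
    R,_=cv2.Rodrigues(np.array(ci["rvec"])); t=np.array(ci["tvec"]).ravel()
    d=R.T@np.array([(px[0]-ci["cx"])/ci["fx"],(px[1]-ci["cy"])/ci["fy"],1]); c=-R.T@t
    return c+d*(z-c[2])/d[2]
def comps(m,lo=4):
    n,_,s,c=cv2.connectedComponentsWithStats(m.astype(np.uint8))
    return [(c[i].round(1),s[i]) for i in range(1,n) if s[i][4]>=lo]
E
python3 - <<'E'
from rig import robot
from h import *
for n in("top","scene"):
    ci=robot.camera_info(n); im=cv2.imread(f"pics/{n}0.png"); hsv=cv2.cvtColor(im,cv2.COLOR_BGR2HSV)
    R,_=cv2.Rodrigues(ci["rvec"]); print(n,"cam",(-R.T@ci["tvec"]).round(3))
    H,S,V=cv2.split(hsv)
    # wood
    roi=np.zeros(H.shape,bool); roi[180:240,205:345]=1
    w=((H>10)&(H<30)&(S>70)&(V>150)&roi)
    c=max(cv2.findContours(w.astype(np.uint8),0,2)[0],key=cv2.contourArea)
    r=cv2.minAreaRect(c); print("wood",r)
    for p in cv2.boxPoints(r): print("  corner",p.round(1),ray(ci,p,.044).round(4))
    hull=np.zeros(H.shape,np.uint8); cv2.drawContours(hull,[c],-1,1,-1)
    for q,s in comps((hull>0)&~w,8): print("  hole",q,s,ray(ci,q,.044).round(4))
    # manual-ish caps
    for nm,p in dict(top=dict(cap20=(405,264),cap23=(308.5,301),cap26=(226,287.5),bell=(404,225),),scene=dict(cap20=(399,253),cap23=(289,271),cap26=(209,247),bell=(405,240)))[n].items():
        z=.03 if nm=="bell" else .095
        print(nm,ray(ci,p,z).round(4))
    b=max(comps((S<60)&(V>190)&np.pad(np.ones((70,60),bool),((200,210),(375,205)))),key=lambda a:a[1][4]);print("bell comp",b,ray(ci,b[0],.04).round(4))
    cp=comps(((H<12)&(S>120)&(V>60)&np.pad(np.ones((50,40),bool),((245,185),(380,220)))));print("copper",cp)
c=[cv2.resize(cv2.imread(f"pics/{n}0.png")[y:y+75,x:x+100],None,fx=4,fy=4,interpolation=2) for n,x,y in(("top",360,205),("scene",350,215),("top",230,170),("scene",230,170))]
cv2.imwrite("pics/crop.png",np.vstack([np.hstack(c[:2]),np.hstack(c[2:])]))
E
```

```text
top cam [0.355 0.159 0.894]
wood ((274.7435302734375, 204.48251342773438), (27.762561798095703, 100.92848205566406), 83.774169921875)
  corner [223.1 196.2] [0.6341 0.3514 0.044 ]
  corner [323.4 185.2] [0.6653 0.1567 0.044 ]
  corner [326.4 212.8] [0.6092 0.1487 0.044 ]
  corner [226.1 223.8] [0.5787 0.3405 0.044 ]
  hole [314.  199.5] [310 197   9   6  43] [0.6351 0.1738 0.044 ]
  hole [274.6 202.4] [270 199  11   9  59] [0.6258 0.2501 0.044 ]
  hole [294.3 200.9] [290 198  10   7  49] [0.6306 0.212  0.044 ]
  hole [254.5 204.4] [249 200  14  11  73] [0.62   0.2888 0.044 ]
  hole [234.3 206.4] [229 202  15  13  84] [0.6142 0.3277 0.044 ]
cap20 [0.506  0.0071 0.095 ]
cap23 [0.4334 0.1741 0.095 ]
cap26 [0.4502 0.3192 0.095 ]
bell [ 0.5954 -0.0035  0.03  ]
bell comp (array([404.6, 222.8]), array([ 386,  205,   38,   36, 1041], dtype=int32)) [ 0.5971 -0.0028  0.04  ]
copper [(array([398.3, 270. ]), array([393, 263,  13,  13,  86], dtype=int32))]
scene cam [0.017 0.029 0.718]
wood ((277.5147705078125, 201.615966796875), (100.69478607177734, 22.637109756469727), 2.2025980949401855)
  corner [226.8 211. ] [0.5769 0.3359 0.044 ]
  corner [227.6 188.4] [0.6357 0.3547 0.044 ]
  corner [328.3 192.2] [0.668  0.1547 0.044 ]
  corner [327.4 214.9] [0.6084 0.1441 0.044 ]
  hole [239.  200.4] [233 196  13   9  87] [0.6088 0.3217 0.044 ]
  hole [258.3 201.1] [253 198  12   7  69] [0.615 0.284 0.044]
  hole [277.4 201.9] [273 199  10   7  52] [0.6209 0.2468 0.044 ]
  hole [296.8 202.7] [293 200   9   6  38] [0.6269 0.2091 0.044 ]
  hole [316.  203.5] [313 202   7   4  24] [0.6328 0.1719 0.044 ]
cap20 [0.506  0.0025 0.095 ]
cap23 [0.432  0.1711 0.095 ]
cap26 [0.4508 0.3146 0.095 ]
bell [ 0.5899 -0.0079  0.03  ]
bell comp (array([405.2, 237.1]), array([386, 222,  39,  33, 927], dtype=int32)) [ 0.5886 -0.007   0.04  ]
copper [(array([394.5, 271.9]), array([388, 259,  16,  27, 280], dtype=int32))]
```

View pics/crop.png

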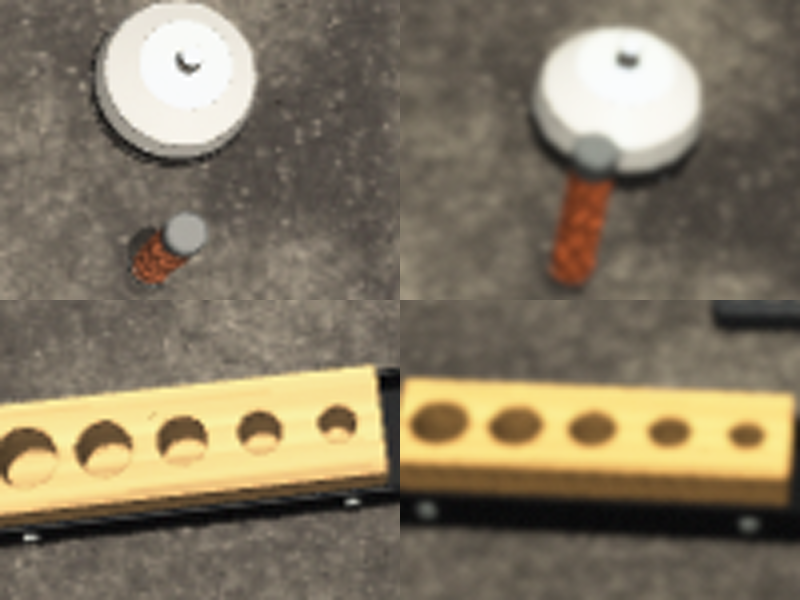

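The crops put the cap at about (406.5,263) in top, giving the tube at about (0.507, 0.003). It is 90 mm from the bell, as it should be. Next I come round the till from the front and look with the wrist camera.

```bash
python3 - <<'E'
from rig import robot
from h import *
s=robot.get_state();print(s["tool_rot"].round(2).tolist() if hasattr(s["tool_rot"],"round") else s["tool_rot"])
D=np.array([[1,0,0],[0,-1,0],[0,0,-1.]]); 
R0=np.array(s["tool_rot"])
if R0[1,1]>0: D=D@np.diag([-1,-1,1.])
robot.move_linear([0.22,-0.585,0.3],velocity=.15)
robot.move_linear([0.37,-0.1,0.3],velocity=.25)
try: robot.move_ptp([0.47,0.0,0.30],D)
except robot.PlanningError as e: print(e)
s=robot.get_state();print(s["time"],np.round(s["qpos"],2),np.round(s["ee_pos"],4),np.round(s["tool_rot"],2).tolist())
ci=robot.camera_info("wrist");R,_=cv2.Rodrigues(ci["rvec"]);print((-R.T@ci["tvec"]).round(3),ci["fx"],R.round(2).tolist())
cv2.imwrite("pics/w1.png",robot.grab_frame("wrist")[:,:,::-1])
E
```

```text
[[0.94, 0.35, -0.0], [0.35, -0.94, 0.0], [-0.0, -0.0, -1.0]]
3.6917 [ 0.58  0.1  -0.68  1.87  0.07  1.19 -1.7 ] [ 0.4696 -0.001   0.2998] [[1.0, 0.0, -0.0], [0.0, -1.0, -0.0], [-0.0, 0.0, -1.0]]
[ 0.545 -0.001  0.459] 330.83888542300383 [[-0.0, -1.0, 0.0], [-0.96, 0.0, 0.26], [-0.26, -0.0, -0.96]]
```

View pics/w1.png

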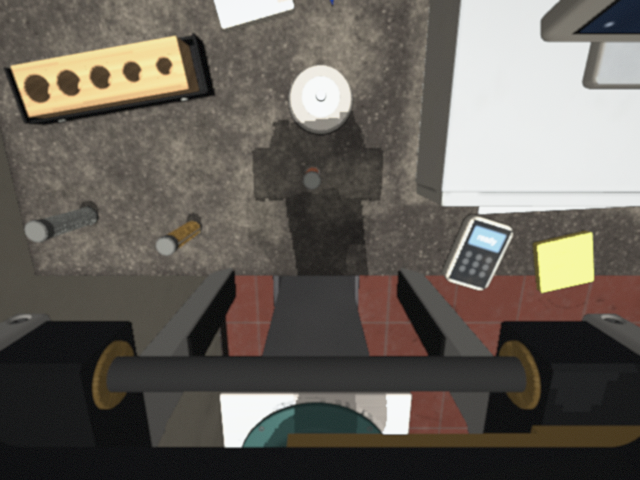

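The wrist view shows the copper tube's cap at (312,181), the bell at (320,98), the wells at (165,66), (132,72), (100,77) and on to the left, and a clear approach. I'll measure the cap, then grasp, lift and look at the rack.

```bash
python3 - <<'E'
from rig import robot
from h import *
D=np.array([[1,0,0],[0,-1,0],[0,0,-1.]])
ci=robot.camera_info("wrist"); c=ray(ci,(312,181),.095); print("cap",c, "well",ray(ci,(132,72),.044))
x,y=(c[0]+.506)/2,(c[1]+.003)/2
assert abs(x-.506)<.008 and abs(y-.003)<.008
robot.move_ptp([x,y,0.2],D)
hit=robot.move_linear([x,y,0.072],velocity=.1,threshold=8); print("hit",hit)
robot.gripper_to(0.0)
s=robot.get_state();print(s["opening"],s["grasp_force"],s["ee_pos"],s["time"])
robot.move_linear([x,y,0.17],velocity=.1)
s=robot.get_state();print(s["opening"],s["grasp_force"],s["force"],s["time"])
robot.move_ptp([0.555,0.21,0.25],D)
robot.pause(.4)
s=robot.get_state();print(s["ee_pos"],s["force"],s["moment"],s["time"])
ci=robot.camera_info("wrist")
im=robot.grab_frame("wrist")[:,:,::-1].copy();cv2.imwrite("pics/w2.png",im)
import pickle;pickle.dump((ci,s),open("w2.pkl","wb"))
E
```

```text
cap [0.50887888 0.00321387 0.095     ] well [0.62768712 0.20928821 0.044     ]
hit False
0.019662697358407293 29.99506652355194 [0.50744902 0.0030926  0.07198821] 6.8167
0.01962427414731564 29.994234144687653 [-0.34562865  0.45466311 -1.61536077] 7.95
[0.55506196 0.20947769 0.24990743] [ 0.47374426  0.09122837 -0.32548518] [0.03009498 0.00526384 0.01111822] 9.2583
```

View pics/w2.png

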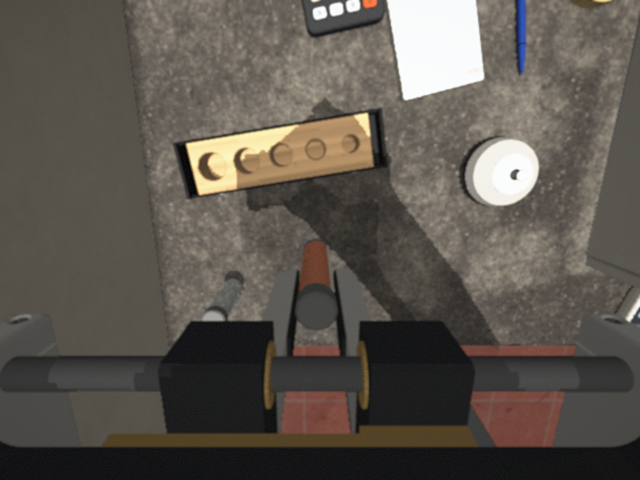

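The tube is held, with the cap at (316,305) and the foot at (315,243). The 20 mm well is at about (316,149). I'll zoom in for a sharper reading.

```bash
python3 - <<'E'
from h import *
import pickle
ci,s=pickle.load(open("w2.pkl","rb")); im=cv2.imread("pics/w2.png")
a=cv2.resize(im[125:185,265:365],None,fx=8,fy=8,interpolation=2)[:300*2//1]
a=a[:440]
cv2.imwrite("pics/w2c.png",a)
print(ray(ci,(316,149),.044))
print("tcp",s["ee_pos"])
for p,z in(((316,305),.273),((315.5,250),.178)):print(ray(ci,p,z))
E
```

```text
[0.62829381 0.20952905 0.044     ]
tcp [0.55506196 0.20947769 0.24990743]
[0.56147541 0.20983875 0.273     ]
[0.55760534 0.21012649 0.178     ]
```

View pics/w2c.png

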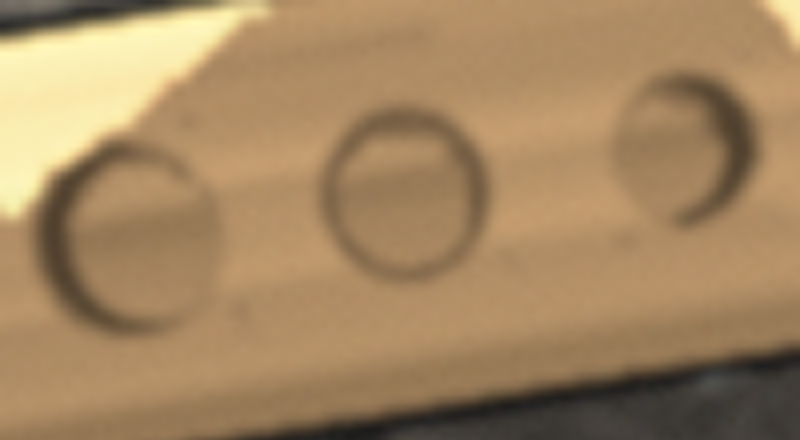

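```bash
python3 - <<'E'
from rig import robot
from h import *
x0,y0=0.6262,0.2095
robot.move_linear([x0,y0,0.19],velocity=.12)
robot.move_linear([x0,y0,0.122],velocity=.08); robot.pause(.3)
f0=np.array(robot.get_state()["force"])
st=.0013
offs=[(0,0)]+[(st*np.cos(a),st*np.sin(a)) for a in np.arange(6)*np.pi/3]+[(2*st*np.cos(a),2*st*np.sin(a)) for a in np.arange(12)*np.pi/6]
for dx,dy in offs:
    robot.move_linear([x0+dx,y0+dy,0.1185],velocity=.02)
    hit=robot.move_linear([x0+dx,y0+dy,0.110],velocity=.02,threshold=4)
    s=robot.get_state();print(round(dx*1e3,1),round(dy*1e3,1),hit,np.round(s["ee_pos"],4),np.round(np.array(s["force"])-f0,1),np.round(s["moment"],2),round(s["time"],1))
    if not hit or s["ee_pos"][2]<.112: break
    if s["time"]>38: break
E
```

```text
0.0 0.0 False [0.6262 0.2095 0.1099] [ 0.6  0.2 -0.9] [ 0.09 -0.02 -0.03] 12.4
```

It entered the well on the first try. Now I lower it gently to the floor.

```bash
python3 - <<'E'
from rig import robot
from h import *
p=np.array(robot.get_state()["ee_pos"]);f0=np.array(robot.get_state()["force"])
for z in (.10,.09,.083,.076):
    hit=robot.move_linear([0.6262,0.2095,z],velocity=.02,threshold=5)
    s=robot.get_state();print(z,hit,np.round(s["ee_pos"],4),np.round(np.array(s["force"])-f0,1),np.round(s["moment"],2),round(s["time"],1))
    if hit: break
E
```

```text
0.1 False [0.6262 0.2095 0.1   ] [ 0.3 -0.1  0.7] [ 0.02  0.02 -0.05] 13.1
0.09 False [0.6262 0.2095 0.09  ] [-0.7 -0.6  0.6] [0.   0.02 0.01] 13.7
0.083 False [0.6262 0.2095 0.0829] [-0.6  0.1  0.7] [0.05 0.04 0.04] 14.2
0.076 True [0.6265 0.2097 0.0799] [0.3 0.3 7.6] [0.02 0.03 0.02] 14.5
```

Contact came at TCP z = 0.0799, where the floor was expected (0.080). I release, retreat and check.

```bash
python3 - <<'E'
from rig import robot
from h import *
robot.gripper_to(0.06)
robot.move_linear([0.6262,0.2095,0.25],velocity=.1)
robot.move_linear([0.50,0.15,0.30],velocity=.2); robot.pause(.5)
c=[cv2.resize(robot.grab_frame(n)[160:310,190:440,::-1],(400,240)) for n in("top","scene")]
w=cv2.resize(robot.grab_frame("wrist")[:,:,::-1],(400,300))
cv2.imwrite("pics/end.png",np.vstack([np.hstack(c),np.hstack([w,w*0])]));print(robot.get_state()["time"],robot.get_state()["opening"])
E
```

```text
18.6917 0.060001630877290886
```

View pics/end.png

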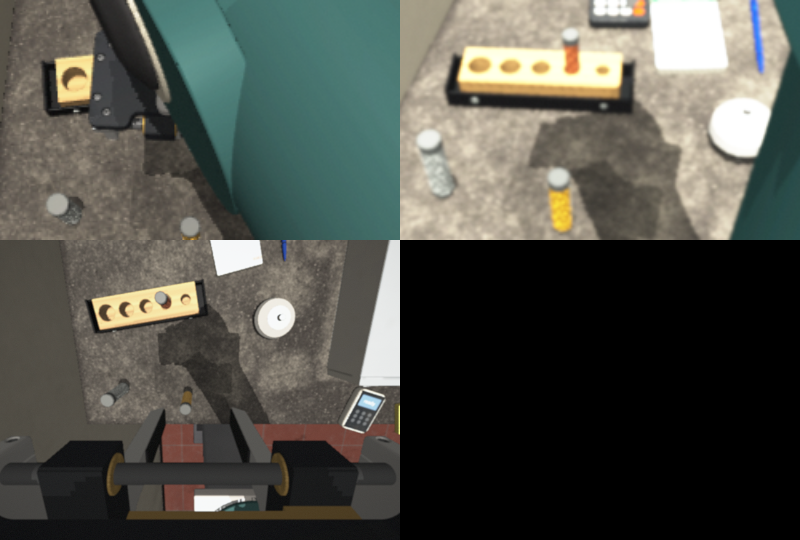

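The tube stands upright in the 20 mm well, seen at (571,52) in the scene crop and (161,299) in the wrist view. The other two tubes and the bell are standing where they were, and the robot touches nothing.

```bash
python3 -c "
from rig import robot
print(robot.sign_off())"
```

```text
the job is handed in; nothing more can be done
None
```

The 20 mm copper tube from beside the bell stands on the floor of its own well, the bell and other tubes look unmoved in the final pictures, and the job is handed in (verdict not shown).

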